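# Dial open the combination lock in its bench holder and hold it up

### The arm

A 7-joint arm with a two-finger parallel gripper is mounted at the origin on the work surface. World frame = base frame: x ahead of the robot, y to its left, z up, the work surface at z = 0. Lengths are in m, angles in rad, forces in N, time in s.
With the tool pointing down it reaches from about 0.4 to 0.9 m from the base axis. Payload 5.5 kg.
Tool frame: the origin (TCP) lies at the very end of the fingers, on their centre line; the grasp point (between the pads) lies 19 mm behind it (env.pinch_z is the distance from the TCP to the grasp point, in m); z points along the fingers, y is the line along which they close (so a half turn about z gives the same grasp; the last joint's range is limited). The gripper opens to 85 mm and grips with 20 to 120 N. Pads are 22 mm wide; open, the fingers measure 114 mm over their backs; the gripper's body (76 mm by 85 mm) begins 54 mm behind the grasp point. The pads swing forward as they close: fully open they stand 13 mm farther back than shut.
Start: joints at [1.425, 0.501, -0.427, 1.55, 0.221, 1.138, -0.21], TCP at [0.258, -0.596, 0.231] pointing down, gripper open.
Joint ranges: [-2.88, 2.88], [-0.31, 2.03], [-1.54, 1.56], [0.2, 2.42], [-1.41, 4.55], [0.19, 2.02], [-2.57, 2.57]. Speed limits (rad/s): [2.57, 2.57, 3.14, 3.14, 3.14, 3.14, 3.14].

### API

Orientations are given as a unit quaternion [w, x, y, z].
In Python, from bench import env, imaging, ticket, find_in, mark_of gives the robot as it stands.
- The arm moves only by the tool play_rows, never from a script. Its argument "plan" is a list of rows, each a list of 5 numbers: the shift along the tool's x, y, z normalised to -1 to 1, where 1 is 0.04 m, then the turn about the tool's z normalised to -1 to 1, where 1 is 6 degrees, then the closure, from 0 (fully open) to 1 (shut). A call has exactly 10 rows; each row shifts and turns the commanded pose from where the row before left it, along the tool's axes as they then stand; what a row does not reach is not made up. A row lasts 1/12 s, in which the tool goes at most 41.7 mm and 7.16 degrees, less where a joint would pass 70% of its speed; a pose out of reach is approached as far as the arm can. A call with a number of a shift or a turn outside -1 to 1 is refused whole. A call with a gripper value outside its range is refused whole. The fingers move at their own pace and stop on an object; "grip_force" is the grip in N (left out, the last holds). Time passes only in rows, so rows that do not move let the fingers close, or fill a call up. It gives the time, the measured TCP pose, the force, the opening and the grip force at its end, in the units of the state.
- env.observe(): the state, without advancing time (a new reading comes with each control period).
- imaging.get_image(name): name is "side" or "top"; returns a dict with "pixels" (400x640x3 uint8, red, green, blue), "z_map" (400x640 float32, m along the optical axis (not along the pixel's ray), 0 where there is no reading), "mtx" (3x3 intrinsics, pixels), "world_from_camera" (4x4, takes a point from camera to world coordinates). Camera axes: x right, y down, z forward; pixel columns grow to the right and rows downward; lengths in m; the calibration is good to about 2 mm. A picture is of the moment at which its call begins.
- ticket.hand_in(): hands the job in; it is judged then, once.
Trained networks look in the newest picture that a camera, given by its name, has taken for a name from the list of things; names that differ only in an ending like _2 or _b are one class to them, and where a whole thing is asked for, a point or a joint stands for the part that bears it (a point fixed in the world has none). Each returns a list of dicts, best first, with "score" (0 to 1); they miss things now and then, are a little off and sometimes report something else, mostly with a low value. They report only what shows in the picture. A call takes as long as a camera call. They do not tell look-alikes from the thing itself.
- find_in(camera, name): "box" ([left, top, width, height] in pixels, round what is visible of it).
- mark_of(camera, name): "point" ([column, row] in pixels: a listed point, or the origin of a listed thing).
The state is a dict: "time_s": time; "joint_positions": joint angles; "qd": joint speeds; "joint_torque": joint torques, N m; "position": TCP position; "ee_rot": TCP orientation; "force": force on the tool from outside, world axes, zero at the start; "moment": the same for the moment, N m; "opening": finger opening in m; "finger_force": force on a finger pad.
Only numpy, scipy, OpenCV 4.12 (cv2) and the standard library are available. Lean on these libraries where they do the work, as an engineer would, in place of code of your own. Each camera call takes 0.05 s, during which the arm holds its last target. There are 200 camera calls.

### The job

Plug the red combination lock upright and fully home into the pocket of the wooden bench holder, then turn its black dial clockwise, feeling the clicks, until the white pointer meets the green mark and the shackle pops up a little. Pull the shackle up fully open and lift the lock out by it, and finish still holding the lock by its open shackle, upright, still and at least 12 cm clear above the bench, for all to see. Leave everything else on the bench alone.

Things in the scene. Friction and masses are not known exactly. Their poses are not given: they have to be found in the camera images.
- lock: red block combination lock, loose, standing upright: body 104 mm (its x) by 40 mm (its y) by 56 mm tall (its z), about 0.5 kg. Origin: centre of the body's underside. On its top face: the black dial with its axis at x = -30 mm, and the steel shackle with legs at x = +18 and +44 mm. With the dial included it is 92 mm tall. Centre of mass near x = +11 mm, y = 0. May be plugged either way round.
- lock_mark (a point): middle of the green index mark (13 by 4 mm) on the lock's top face, between dial and shackle, at lock x = -2 mm, z = 56 mm
- dial_grip (a point): point on the dial's axis at the height to grip (82 mm above the lock's underside, lock x = -30 mm). The dial is a black disc 36 mm across (56 to 64 mm above the underside) with a grip bar on it 36 mm long, 12 mm wide, up to 92 mm above the underside. The frame's x axis points along the bar towards the end with the white pointer stripe, z up
- dial (a joint): dial angle in rad, grows clockwise seen from above, stops at 0 and 2.6. The pointer meets the green mark (points from the dial axis to the shackle) at 2.0; starts 0.7 to 1.4 short of that. Light clicks every 0.4 rad; turning takes under 0.1 N m as long as the shackle is not pulled. Only at 2.0 (from about 1.94 on) is the shackle freed: it springs up about 7 mm and then keeps the dial from turning on
- shackle_bar (a point): centre of the shackle's level top bar, 86 mm above the lock's underside while shut, at lock x = +31 mm. The shackle is a square steel U, 34 mm long along the lock's x, all of it 8 mm thick along the lock's y, its bar 8 mm high, 26 mm of free height under the bar; it rises with the shackle
- shackle (a joint): how far the shackle is drawn up out of the lock body in m: 0 to 0.002 while locked, about 0.007 once the dial frees it, 0.022 fully open (stop). When freed it pulls up with about 2 N against a weak spring that draws it back, so it stays open only while pulled or while the lock hangs from it
- holder: wooden bench holder fixed to the bench, 150 mm (its x) by 80 mm (its y) by 28 mm tall, with a level rectangular pocket 107 by 43 mm, 22 mm deep, centred in its top, chamfered mouth; long side along x. Origin: centre of its underside. A seated lock stands with its underside 6 mm above the bench
- holder_floor (a point): centre of the pocket's floor, 6 mm above the bench
- spool_yellow: yellow thread spool, 34 mm across, 38 mm tall, standing; usually between the lock and the holder; bystander
- spool_green: green thread spool, 34 mm across, 38 mm tall, standing; bystander
- weight: brass pressing weight, 44 mm across, 56 mm tall; bystander
- glue_jar: amber glue jar, 60 mm across, 75 mm tall; bystander
- mug: blue mug, 80 mm across, 90 mm tall; bystander
- driver: yellow-handled screwdriver lying on the bench; bystander
- hammer: hammer with a wooden handle lying on the bench; bystander
Not all that is in view belongs to the job. Leave any pink look-alike of the holder alone.

How it is judged:
By the outcome, as a careful person would: the job done as asked, in the order asked, and still so for the second after the job is handed in, while the arm keeps its last pose, push and grip.
It also fails if it takes over 70 s, if anything falls off the work surface, if the arm or the gripper's body presses on something with over 40 N, if the wrist force passes 120 N, or if a joint passes its speed limit or range.

## Working session

There is one attempt and no reset: what is moved stays moved. The work goes in short steps, Python scripts to look and compute and a tool call to move; the robot and the scene stay as the last step left them, time stands still between calls to the robot, and variables do not carry over. Pictures are saved under pics/ and viewed, at most 10 in all, crops included, and the job is handed in when it is done.

Besides the shell and the picture viewer there is one more tool, called after "Request:" as a command line: name --pt "numbers of a row" for each row, then --argument value for the rest. play_rows: Moves the arm, as the interface text tells. Its arguments: {"type":"object","properties":{"plan":{"type":"array","items":{"type":"array","items":{"type":"number","minimum":-1,"maximum":1}}},"grip_force":{"type":"number"}},"required":["plan"]}

```bash
mkdir -p pics; cat > h.py <<'E'
import numpy as np, cv2
from bench import env, imaging, ticket, find_in, mark_of
def world(im,u,v,z=None):
    K=im["mtx"];T=im["world_from_camera"]
    r=np.linalg.inv(K)@np.array([u,v,1.])
    if z is None:
        return (T@np.append(r*im["z_map"][int(round(v)),int(round(u))],1))[:3]
    d=T[:3,:3]@r;o=T[:3,3]
    return o+d*(z-o[2])/d[2]
def pix(im,p):
    T=np.linalg.inv(im["world_from_camera"]);c=T@np.append(p,1);q=im["mtx"]@c[:3];return q[:2]/q[2]
def cloud(im):
    h,w=im["z_map"].shape;u,v=np.meshgrid(np.arange(w),np.arange(h))
    r=np.stack([u,v,np.ones_like(u)],-1)@np.linalg.inv(im["mtx"]).T*im["z_map"][...,None]
    T=im["world_from_camera"];return r@T[:3,:3].T+T[:3,3]
E
cat > a.py <<'E'
from h import *
print(env.observe()["position"],env.observe()["ee_rot"],env.pinch_z)
for c in("top","side"):
    im=imaging.get_image(c);cv2.imwrite(f"pics/{c}0.png",im["pixels"][...,::-1])
    print(c,im["world_from_camera"][:3,3])
    for n in("lock","holder"):
        print(n,[(np.round(d["box"]),round(d["score"],2)) for d in find_in(c,n)[:3]])
    for n,z in(("lock_mark",.056),("dial_grip",.082),("shackle_bar",.086),("holder_floor",.006)):
        print(n,[(np.round(d["point"],1),round(d["score"],2),np.round(world(im,*d["point"],z),3)) for d in mark_of(c,n)[:3]])
E
python3 a.py
```

```text
[ 0.25808704 -0.59583294  0.23027261] [-9.35156820e-04  9.79179347e-01  2.02994850e-01 -1.51557264e-04] 0.0187
top [ 0.21509519 -0.02076655  1.33457493]
lock [(array([384., 167.,  29.,  38.]), 0.75)]
holder [(array([234., 156.,  48.,  46.]), 0.58), (array([194., 234.,  52.,  51.]), 0.56), (array([401., 167.,   5.,  10.]), 0.49)]
lock_mark [(array([400.5, 186.3]), 0.77, array([ 0.523, -0.237,  0.056])), (array([403.6, 171.5]), 0.19, array([ 0.571, -0.243,  0.056]))]
dial_grip [(array([394.6, 188.2]), 0.67, array([ 0.509, -0.216,  0.082])), (array([391.6, 188.4]), 0.62, array([ 0.507, -0.207,  0.082]))]
shackle_bar [(array([405. , 173.8]), 0.61, array([ 0.556, -0.243,  0.086])), (array([254.5, 179.7]), 0.48, array([0.484, 0.209, 0.086]))]
holder_floor [(array([221.4, 261.4]), 0.94, array([0.232, 0.287, 0.006])), (array([256.3, 176.9]), 0.68, array([0.511, 0.22 , 0.006]))]
side [ 0.25541419 -0.93283816  0.91313271]
lock [(array([340., 233.,  42.,  35.]), 0.83)]
holder [(array([286., 146.,  46.,  24.]), 0.78), (array([340., 233.,  43.,  35.]), 0.69)]
lock_mark [(array([358.6, 248.3]), 0.91, array([ 0.525, -0.233,  0.056]))]
dial_grip [(array([348. , 238.5]), 0.63, array([ 0.502, -0.216,  0.082]))]
shackle_bar [(array([372., 238.]), 0.59, array([ 0.558, -0.234,  0.086]))]
holder_floor [(array([308.8, 155.4]), 0.97, array([0.51 , 0.244, 0.006])), (array([372.7, 241. ]), 0.58, array([ 0.586, -0.178,  0.006])), (array([352.1, 201.3]), 0.48, array([ 0.581, -0.012,  0.006]))]
```

View pics/top0.png

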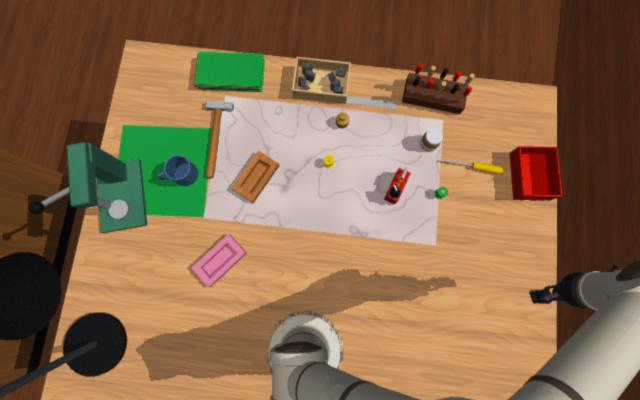

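View pics/side0.png

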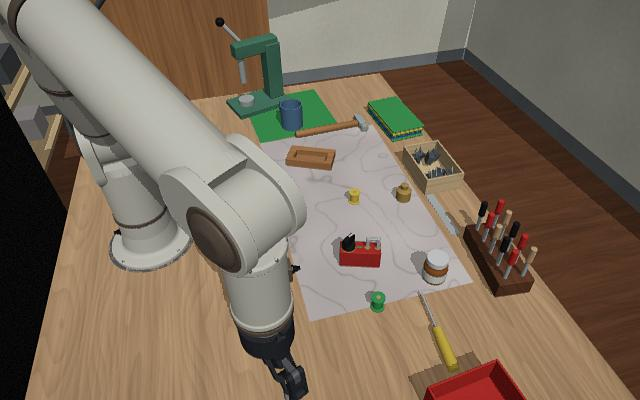

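Candidates: wooden holder at top (256,177) versus the pink look-alike at (218,261), so I choose the wooden one. The lock is the red block at (398,186); the red tray at (535,173) is not it. Next I refine poses and take one close crop.

```bash
cat > b.py <<'E'
from h import *
tiles=[]
def rect(P,m,nm):
    q=P[m][:,:2]; (c,s,a)=cv2.minAreaRect((q*1000).astype(np.float32)); print(nm,m.sum(),np.round(c,1),np.round(s,1),round(a,1))
for c,bl,bh in(("top",(378,160,40,52),(226,148,64,62)),("side",(334,226,56,50),(280,140,64,36))):
    im=imaging.get_image(c);P=cloud(im);hsv=cv2.cvtColor(im["pixels"],cv2.COLOR_RGB2HSV).astype(int);z=P[...,2]
    def sub(b):
        m=np.zeros(z.shape,bool);m[b[1]:b[1]+b[3],b[0]:b[0]+b[2]]=1;return m
    red=((hsv[...,0]<8)|(hsv[...,0]>172))&(hsv[...,1]>140)
    rect(P,sub(bl)&(z>.045)&(z<.066),c+" lock top by z")
    rect(P,sub(bl)&red&(z>.047)&(z<.066),c+" lock top red")
    rect(P,sub(bl)&(z>.075)&(z<.11),c+" dial+shackle")
    rect(P,sub(bh)&(z>.020)&(z<.036),c+" holder top by z")
    print(np.median(z[sub(bh)&(z>.02)&(z<.036)]))
    rgb=im["pixels"][...,::-1]
    for b in(bl,bh):
        t=rgb[b[1]:b[1]+b[3],b[0]:b[0]+b[2]];tiles.append(cv2.resize(cv2.resize(t,None,fx=8 if 0 else 6,fy=6,interpolation=cv2.INTER_CUBIC),(390,290)))
cv2.imwrite("pics/crop1.png",np.vstack([np.hstack(tiles[:2]),np.hstack(tiles[2:])]))
E
python3 b.py
```

```text
top lock top by z 324 [ 529.4 -229.6] [ 40.2 105.8] 71.2
top lock top red 213 [ 527.6 -228. ] [ 38.4 101.5] 71.2
top dial+shackle 97 [ 531.  -224.7] [29.8 92.9] 80.6
top holder top by z 747 [511.6 221.5] [ 82.3 150.2] 64.1
0.02641541584777407
side lock top by z 493 [ 529.2 -231.6] [ 42.6 102. ] 71.9
side lock top red 330 [ 528.9 -231.8] [ 42.3 101.9] 71.4
side dial+shackle 175 [ 529.3 -227.7] [28.6 91.4] 78.7
side holder top by z 543 [511.  221.3] [ 89.2 150.9] 64.3
0.026835696642899642
```

View pics/crop1.png

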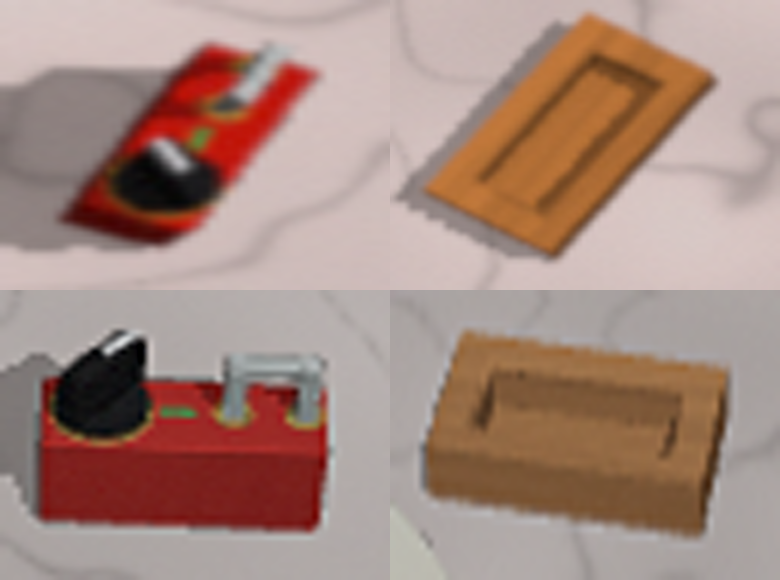

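The crop confirms the choices: red lock with dial at the near-left end and shackle at the far-right end, and the brown holder with an empty pocket. Moving now.

Request:
play_rows --pt "0.8 -0.44 0 0 0" --pt "0.8 -0.44 0 0 0" --pt "0.8 -0.44 0 0 0" --pt "0.8 -0.44 0 0 0" --pt "0.8 -0.44 0 0 0" --pt "0.8 -0.44 0 0 0" --pt "0.8 -0.44 0 0 0" --pt "0.8 -0.44 0 0 0" --pt "0.8 -0.44 0 0 0" --pt "0.8 -0.44 0 0 0" --grip_force 60

```text
time_s: 1.63
position: [0.4829, -0.3063, 0.2316]
ee_rot: [0.0, 0.979, 0.203, 0.0]
force: [1.0, 0.1, -0.4]
opening: 0.0854
finger_force: 0.0
```

Request:
play_rows --pt "0.8 -0.44 0 0 0" --pt "0.8 -0.44 0 0 0" --pt "0.45 -0.25 0 0 0" --pt "0 0 0 1 0" --pt "0 0 0 1 0" --pt "0 0 0 1 0" --pt "0 0 0 1 0" --pt "0 0 0 1 0" --pt "0 0 0 1 0" --pt "0 0 0 1 0"

```text
time_s: 2.47
position: [0.5394, -0.2336, 0.2314]
ee_rot: [0.0, 0.986, -0.164, 0.0]
force: [0.4, -0.6, -0.1]
opening: 0.0854
finger_force: 0.0
```

```bash
cat >> h.py <<'E'
def go(x,y,z,psi=None):
    """remaining shift in tool axes, in row units (40 mm, 6 deg)"""
    s=env.observe();w,a,b,c=s["ee_rot"]
    from scipy.spatial.transform import Rotation as Ro
    R=Ro.from_quat([a,b,c,w]).as_matrix();p=np.array(s["position"])
    cur=np.degrees(np.arctan2(R[1,0],R[0,0]))
    d=R.T@(np.array([x,y,z])-p)
    print("t",s["time_s"],"pos",p.round(4),"psi",cur.round(2),"tilt",np.degrees(np.arccos(-R[2,2])).round(2),"F",np.round(s["force"],1),"M",np.round(s["moment"],2),"open",round(s["opening"],4),"ff",s["finger_force"],"q7",round(s["joint_positions"][6],2))
    print("UNITS",(d/.04).round(3),"turn",None if psi is None else (((cur-psi+180)%360-180)/6).round(3))
E
python3 -c "
from h import *
go(.5394,-.2335,.024,-18.6)"
```

```text
t 2.4667 pos [ 0.5394 -0.2336  0.2314] psi -18.87 tilt 0.02 F [ 0.4 -0.6 -0.1] M [-0.   -0.02 -0.06] open 0.0854 ff 0.0 q7 -1.69
UNITS [-3.000e-03 -4.000e-03  5.186e+00] turn -0.045
```

Request:
play_rows --pt "0 0 0 -1 0" --pt "0 0 0 -1 0" --pt "0 0 0 -1 0" --pt "0 0 0 -1 0" --pt "0 0 0 -1 0" --pt "0 0 0 -1 0" --pt "0 0 0 -1 0" --pt "0 0 0 -1 0" --pt "0 0 0 -1 0" --pt "0 0 0 -1 0"

```text
time_s: 3.3
position: [0.5394, -0.2337, 0.2314]
ee_rot: [0.0, 0.934, 0.356, 0.0]
force: [0.3, -0.8, 1.1]
opening: 0.085
finger_force: 0.0
```

Request:
play_rows --pt "0 0 0 -1 0" --pt "0 0 0 -1 0" --pt "0 0 0 -1 0" --pt "0 0 0 -1 0" --pt "0 0 0 -1 0" --pt "0 0 0 -1 0" --pt "0 0 0 -1 0" --pt "0 0 0 -1 0" --pt "0 0 0 -1 0" --pt "0 0 0 -1 0"

```text
time_s: 4.13
position: [0.5393, -0.2338, 0.2314]
ee_rot: [0.0, 0.631, 0.776, -0.0]
force: [1.0, 0.7, 0.4]
opening: 0.0854
finger_force: 0.0
```

Request:
play_rows --pt "0 0 0.25 -1 0" --pt "0 0 0.25 -1 0" --pt "0 0 0.25 -1 0" --pt "0 0 0.25 -1 0" --pt "0 0 0.25 -1 0" --pt "0 0 0.25 -1 0" --pt "0 0 0.25 -1 0" --pt "0 0 0.25 -1 0" --pt "0 0 0.25 -1 0" --pt "0 0 0.25 -1 0"

```text
time_s: 4.97
position: [0.5394, -0.234, 0.1309]
ee_rot: [0.0, 0.159, 0.987, -0.0]
force: [0.0, -0.5, 0.2]
opening: 0.0852
finger_force: 0.0
```

```bash
python3 -c "
from h import *
go(.5394,-.2335,.026,161.4)"; python3 a.py | grep -v holder
```

```text
t 4.9667 pos [ 0.5394 -0.234   0.1309] psi 161.69 tilt 0.02 F [ 0.  -0.5  0.2] M [-0.04 -0.01 -0.03] open 0.0852 ff 0.0 q7 1.07
UNITS [0.004 0.011 2.623] turn 0.049
[ 0.53939861 -0.23395884  0.13090949] [ 1.21802933e-04  1.59075157e-01  9.87266461e-01 -1.21858664e-04] 0.0187
top [ 0.21509519 -0.02076655  1.33457493]
lock [(array([383., 170.,  26.,  35.]), 0.91), (array([157., 154.,  41.,  31.]), 0.39)]
lock_mark [(array([399.9, 185.3]), 0.65, array([ 0.526, -0.235,  0.056])), (array([472.4, 166.3]), 0.58, array([ 0.613, -0.456,  0.056]))]
dial_grip [(array([470.3, 165.3]), 0.65, array([ 0.608, -0.441,  0.082])), (array([397.3, 189.1]), 0.6, array([ 0.507, -0.224,  0.082])), (array([255.9, 177.7]), 0.34, array([0.492, 0.207, 0.082]))]
shackle_bar [(array([403. , 172.6]), 0.52, array([ 0.559, -0.236,  0.086]))]
side [ 0.25541419 -0.93283816  0.91313271]
lock [(array([339., 234.,  45.,  32.]), 0.69)]
lock_mark [(array([360.4, 246.4]), 0.97, array([ 0.531, -0.228,  0.056]))]
dial_grip [(array([350.1, 240.3]), 0.68, array([ 0.505, -0.224,  0.082]))]
shackle_bar [(array([372.5, 241.6]), 0.66, array([ 0.555, -0.246,  0.086])), (array([404.3, 197.2]), 0.49, array([ 0.694, -0.116,  0.086]))]
```

View pics/side0.png

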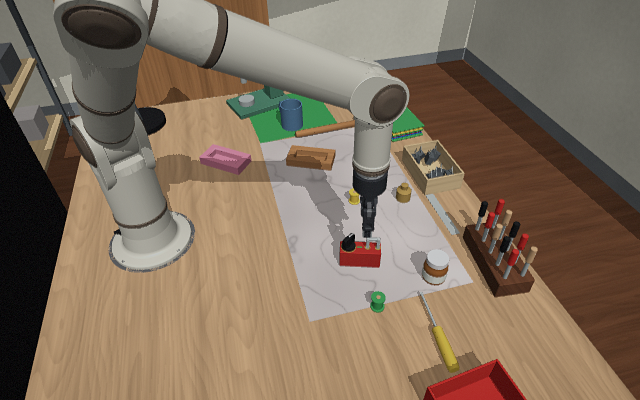

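The picture shows the open gripper above the lock at (365,240), lined up, with nothing near. Descend and grip.

Request:
play_rows --pt "0 0.01 0.4 0.05 0" --pt "0 0 0.4 0 0" --pt "0 0 0.4 0 0" --pt "0 0 0.4 0 0" --pt "0 0 0.4 0 0" --pt "0 0 0.35 0 0" --pt "0 0 0.2 0 0" --pt "0 0 0.1 0 0" --pt "0 0 0 0 0" --pt "0 0 0 0 0" --grip_force 60

```text
time_s: 6.5
position: [0.5399, -0.2331, 0.0255]
ee_rot: [0.0, 0.164, 0.986, 0.0]
force: [-0.2, -0.5, 0.2]
opening: 0.0853
finger_force: 0.0
```

Request:
play_rows --pt "0 0 0 0 0.3" --pt "0 0 0 0 0.45" --pt "0 0 0 0 0.5" --pt "0 0 0 0 0.55" --pt "0 0 0 0 0.6" --pt "0 0 0 0 0.7" --pt "0 0 0 0 0.8" --pt "0 0 0 0 1" --pt "0 0 0 0 1" --pt "0 0 0 0 1"

```text
time_s: 7.33
position: [0.5399, -0.2335, 0.0261]
ee_rot: [0.0, 0.164, 0.986, -0.0]
force: [-1.9, -0.5, 7.4]
opening: 0.0388
finger_force: 62.2
```

```bash
python3 -c "
from h import *
go(.5394,-.2335,.1,161.4)"
```

```text
t 7.3333 pos [ 0.5399 -0.2335  0.0261] psi 161.12 tilt 0.06 F [-1.9 -0.5  7.4] M [-0.01  0.27  0.01] open 0.0388 ff 62.1834397315979 q7 0.96
UNITS [ 0.01  -0.004 -1.848] turn -0.047
```

Request:
play_rows --pt "0 0 -0.1 0 1" --pt "0 0 -0.2 0 1" --pt "0 0 -0.4 0 1" --pt "0 0 -0.5 0 1" --pt "0 0 -0.5 0 1" --pt "0 0 -0.5 0 1" --pt "0 0 -0.3 0 1" --pt "0.1 0.2 0 0 1" --pt "0.2 0.5 0 0 1" --pt "0.3 0.75 0 0 1"

```text
time_s: 8.17
position: [0.5345, -0.1735, 0.1245]
ee_rot: [-0.0, 0.167, 0.986, -0.001]
force: [0.9, -0.1, -5.9]
opening: 0.0388
finger_force: 61.5
```

Request:
play_rows --pt "0.34 0.87 0 0 1" --pt "0.34 0.87 0 0 1" --pt "0.34 0.87 0 0 1" --pt "0.34 0.87 0 0 1" --pt "0.34 0.87 0 0 1" --pt "0.34 0.87 0 0 1" --pt "0.34 0.87 0 0 1" --pt "0.34 0.87 0 0 1" --pt "0.34 0.87 0 0 1" --pt "0.2 0.5 0 0 1"

```text
time_s: 9.0
position: [0.5175, 0.1927, 0.1252]
ee_rot: [-0.001, 0.161, 0.987, 0.002]
force: [0.5, 2.2, -5.6]
opening: 0.0392
finger_force: 61.7
```

```bash
python3 -c "
from h import *
go(.5212,.2166,.1,154.2)"
```

```text
t 9.0 pos [0.5175 0.1927 0.1252] psi 161.42 tilt 0.19 F [ 0.5  2.2 -5.6] M [ 0.06  0.   -0.01] open 0.0392 ff 61.65335297584534 q7 0.29
UNITS [0.1   0.595 0.632] turn 1.204
```

Request:
play_rows --pt "0.1 0.3 0.1 0.2 1" --pt "0 0.25 0.2 0.4 1" --pt "0 0.1 0.2 0.4 1" --pt "0 -0.01 0.2 0.2 1" --pt "0 0 0.2 0 1" --pt "0 0 0.2 0 1" --pt "0 0 0.15 0 1" --pt "0 0 0.1 0 1" --pt "0 0 0 0 1" --pt "0 0 0 0 1"

```text
time_s: 9.83
position: [0.5247, 0.2121, 0.0712]
ee_rot: [-0.0, 0.226, 0.974, -0.0]
force: [-0.2, -0.5, -5.1]
opening: 0.0393
finger_force: 61.7
```

```bash
cat > c.py <<'E'
from h import *
go(.5212,.2166,.071,154.2)
def rect(P,m,nm):
    q=P[m][:,:2]; (c,s,a)=cv2.minAreaRect((q*1000).astype(np.float32)); print(nm,m.sum(),np.round(c,1),np.round(s,1),round(a,1),"z",np.percentile(P[m][:,2],[2,50,98]).round(4))
tiles=[]
for c,b in(("top",(216,140,80,76)),("side",(270,110,84,66))):
    im=imaging.get_image(c);P=cloud(im);hsv=cv2.cvtColor(im["pixels"],cv2.COLOR_RGB2HSV).astype(int);z=P[...,2]
    s=np.zeros(z.shape,bool);s[b[1]:b[1]+b[3],b[0]:b[0]+b[2]]=1
    red=((hsv[...,0]<6)|(hsv[...,0]>172))&(hsv[...,1]>140)&s
    rect(P,red&(z>.02),c+" red")
    if red.sum(): 
        zt=np.percentile(z[red],97); rect(P,red&(z>zt-.008),c+" red top")
    rect(P,s&(z>.019)&(z<.036)&~red,c+" holder")
    t=im["pixels"][b[1]:b[1]+b[3],b[0]:b[0]+b[2],::-1];tiles.append(cv2.resize(t,(390,360),interpolation=cv2.INTER_CUBIC))
import sys
cv2.imwrite(f"pics/{sys.argv[1]}.png",np.hstack(tiles))
E
python3 c.py c2
```

```text
t 9.8333 pos [0.5247 0.2121 0.0712] psi 153.91 tilt 0.02 F [-0.2 -0.5 -5.1] M [0.03 0.04 0.05] open 0.0393 ff 61.738561391830444 q7 0.1
UNITS [0.129 0.063 0.004] turn -0.048
top red 144 [490.6 223.6] [41.8 56. ] 57.7 z [0.0551 0.0947 0.203 ]
top red top 7 [495.5 204.2] [ 7.3 22.1] 38.6 z [0.1399 0.2029 0.2054]
top holder 353 [510.  284.2] [205.6 111. ] 70.1 z [0.0206 0.0266 0.0318]
side red 446 [ 362.  -342.7] [1194.7  106.1] 74.7 z [0.0481 0.0765 0.1056]
side red top 95 [ 362.6 -342.8] [1194.7  105.1] 74.7 z [0.0961 0.1006 0.9131]
side holder 599 [525.4 321.7] [282.9 282.1] 63.7 z [0.0193 0.026  0.0334]
```

View pics/c2.png

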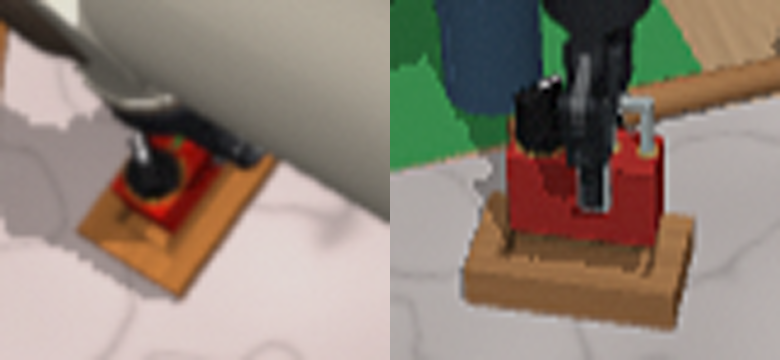

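```bash
cat > d.py <<'E'
from h import *
go(.5212,.2166,.071,154.2)
im=imaging.get_image("side");P=cloud(im);z=P[...,2]
hsv=cv2.cvtColor(im["pixels"],cv2.COLOR_RGB2HSV).astype(int)
b=(270,110,84,66);s=np.zeros(z.shape,bool);s[b[1]:b[1]+b[3],b[0]:b[0]+b[2]]=1
s&=(np.hypot(P[...,0]-.511,P[...,1]-.221)<.12)
red=((hsv[...,0]<6)|(hsv[...,0]>172))&(hsv[...,1]>140)&s&(z>.03)
wood=(hsv[...,0]>=7)&(hsv[...,0]<22)&(hsv[...,1]>90)&s&(z<.034)&(z>.004)
def face(m,zl,zh,nm):
    q=P[m&(z>zl)&(z<zh)]*1000
    th=np.radians(-25.8)
    for _ in range(4):  # fit the front-wall line robustly
        u=np.array([np.cos(th),np.sin(th)]);v=np.array([-u[1],u[0]])
        U=q[:,:2]@u;V=q[:,:2]@v
        k=np.abs(V-np.median(V))<5
        p=np.polyfit(U[k],V[k],1);th+=np.arctan(p[0])
    u=np.array([np.cos(np.radians(-25.8)),np.sin(np.radians(-25.8))]);v=np.array([-u[1],u[0]])
    U=q[:,:2]@u;V=q[:,:2]@v
    print(nm,len(q),"head",np.degrees(th).round(2),"U ends",np.percentile(U,[0,1,2,98,99,100]).round(1),"mid",round((np.percentile(U,1)+np.percentile(U,99))/2,1),"V front",np.median(V[k]).round(1))
zl=np.percentile(z[red],1);print("red z",np.percentile(z[red],[0,1,50,99,100]).round(4))
face(red,zl+.006,zl+.044,"lock front"); face(red,zl+.05,zl+.066,"lock top")
face(wood,.006,.023,"holder front"); face(wood,.0235,.034,"holder top")
print("holder centre uv by earlier fit",511.3*np.cos(np.radians(25.8))-221.4*np.sin(np.radians(25.8)),511.3*np.sin(np.radians(25.8))+221.4*np.cos(np.radians(25.8)))
E
python3 d.py
```

```text
t 9.9333 pos [0.5252 0.2124 0.0717] psi 153.91 tilt 0.05 F [-0.1  0.8 -5.1] M [ 0.03 -0.01 -0.02] open 0.0391 ff 61.73868656158447 q7 0.1
UNITS [0.136 0.052 0.018] turn -0.048
red z [0.0427 0.046  0.0761 0.1059 0.122 ]
lock front 274 head -26.27 U ends [317.9 319.2 321.7 422.  422.2 422.5] mid 370.7 V front 400.6
lock top 87 head -24.55 U ends [318.8 320.8 321.2 421.3 421.4 421.6] mid 371.1 V front 403.8
holder front 307 head -26.17 U ends [288.9 289.8 292.9 438.6 438.6 439.2] mid 364.2 V front 383.1
holder top 319 head -26.81 U ends [287.9 289.4 290.2 437.8 438.2 439. ] mid 363.8 V front 395.1
holder centre uv by earlier fit 363.97282241690823 421.8642370975167
```

Request:
play_rows --pt "0.08 0.03 0 0 1" --pt "0.08 0.028 0 0 1" --pt "0 0 0.1 0 1" --pt "0 0 0.1 0 1" --pt "0 0 0.1 0 1" --pt "0 0 0.1 0 1" --pt "0 0 0.05 0 1" --pt "0 0 0.05 0 1" --pt "0 0 0.05 0 1" --pt "0 0 0.0 0 1"

```text
time_s: 10.82
position: [0.5199, 0.217, 0.0489]
ee_rot: [-0.0, 0.226, 0.974, -0.0]
force: [0.3, -0.1, -4.5]
opening: 0.0391
finger_force: 61.8
```

```bash
python3 d.py
```

```text
t 10.8167 pos [0.5199 0.217  0.0489] psi 153.92 tilt 0.03 F [ 0.3 -0.1 -4.5] M [-0.02  0.06  0.01] open 0.0391 ff 61.793943643569946 q7 0.06
UNITS [-0.033  0.005 -0.554] turn -0.047
red z [0.03   0.0304 0.0572 0.0809 0.1   ]
lock front 257 head -26.01 U ends [312.6 313.9 314.3 415.  415.3 415.7] mid 364.6 V front 403.1
lock top 5 head -121.27 U ends [327.  329.4 331.8 395.5 395.8 396.1] mid 362.6 V front 407.3
holder front 211 head -26.38 U ends [288.1 288.8 289.9 438.9 439.1 439.3] mid 363.9 V front 382.6
holder top 314 head -27.16 U ends [288.9 289.5 290.3 437.6 438.  439. ] mid 363.7 V front 395.3
holder centre uv by earlier fit 363.97282241690823 421.8642370975167
```

Request:
play_rows --pt "0 0 0.05 0 1" --pt "0 0 0.05 0 1" --pt "0 0 0.05 0 1" --pt "0 0 0.05 0 1" --pt "0 0 0.05 0 1" --pt "0 0 0.05 0 1" --pt "0 0 0.04 0 1" --pt "0 0 0.03 0 1" --pt "0 0 0.03 0 1" --pt "0 0 0.0 0 1"

```text
time_s: 11.7
position: [0.52, 0.2171, 0.0331]
ee_rot: [-0.0, 0.226, 0.974, -0.0]
force: [-0.7, -0.0, -6.2]
opening: 0.0389
finger_force: 61.8
```

Request:
play_rows --pt "0 0 0.02 0 1" --pt "0 0 0.02 0 1" --pt "0 0 0.02 0 1" --pt "0 0 0.02 0 1" --pt "0 0 0.0 0 1" --pt "0 0 0 0 1" --pt "0 0 0 0 1" --pt "0 0 0 0 1" --pt "0 0 0 0 1" --pt "0 0 0.0 0 1"

```text
time_s: 12.53
position: [0.5202, 0.2173, 0.0321]
ee_rot: [0.001, 0.226, 0.974, -0.001]
force: [-5.0, -4.6, 12.7]
opening: 0.0393
finger_force: 64.2
```

```bash
python3 d.py
```

```text
t 12.5333 pos [0.5202 0.2173 0.0321] psi 153.93 tilt 0.1 F [-5.  -4.6 12.7] M [-0.78  1.18 -0.01] open 0.0393 ff 64.20334339141846 q7 0.04
UNITS [-0.03  -0.005 -0.973] turn -0.044
red z [0.03   0.0305 0.0498 0.0649 0.0656]
lock front 210 head -25.55 U ends [312.3 313.  313.3 415.2 415.5 415.8] mid 364.3 V front 403.9
  return _methods._mean(a, axis=axis, dtype=dtype,
  ret = ret.dtype.type(ret / rcount)
Traceback (most recent call last):
  File "d.py", line 21, in <module>
    face(red,zl+.006,zl+.044,"lock front"); face(red,zl+.05,zl+.066,"lock top")
                                            ~~~~^^^^^^^^^^^^^^^^^^^^^^^^^^^^^^^
  File "d.py", line 16, in face
    p=np.polyfit(U[k],V[k],1);th+=np.arctan(p[0])
TypeError: expected non-empty vector for x
```

Request:
play_rows --pt "0 0 0 0 0.4" --pt "0 0 0 0 0.2" --pt "0 0 0 0 0" --pt "0 0 0 0 0" --pt "0 0 0 0 0" --pt "0 0 -0.3 0 0" --pt "0 0 -0.6 0 0" --pt "0 0 -0.8 0 0" --pt "0 0 -0.9 0 0" --pt "0 0 -0.9 0 0"

```text
time_s: 13.42
position: [0.5194, 0.2173, 0.1719]
ee_rot: [-0.001, 0.225, 0.974, -0.0]
force: [1.1, -0.2, 0.1]
opening: 0.0851
finger_force: 0.0
```

```bash
cat > e.py <<'E'
from h import *
import sys
go(.4844,.2346,.12,154.2)
im=imaging.get_image("side");P=cloud(im);z=P[...,2]
q=lambda x,yv,zz:pix(im,np.array([.5113+x*.9003+yv*.4352,.2214-x*.4352+yv*.9003,zz]))
for n in("dial_grip","lock_mark","shackle_bar"):
    for d in mark_of("side",n)[:1]: print(n,np.round(d["point"],1),round(d["score"],2))
print("expect",[q(a,0,h).round(1) for a,h in((-.03,.088),(-.002,.062),(.031,.092))])
s=(np.hypot(P[...,0]-.5113,P[...,1]-.2214)<.075)
hsv=cv2.cvtColor(im["pixels"],cv2.COLOR_RGB2HSV).astype(int)
red=((hsv[...,0]<6)|(hsv[...,0]>172))&(hsv[...,1]>140)&s
print("red top z",np.percentile(z[red],[50,90,97]))
# rectified top views at the bar top (z=.098) and lock top (z=.062)
tiles=[]
for zz in(.098,.062):
    w=np.float32([q(-.055,.035,zz),q(.055,.035,zz),q(.055,-.035,zz),q(-.055,-.035,zz)])
    M=cv2.getPerspectiveTransform(w,np.float32([[0,0],[550,0],[550,350],[0,350]]))
    t=cv2.warpPerspective(im["pixels"],M,(550,350),flags=cv2.INTER_CUBIC)[...,::-1].copy()
    cv2.drawMarker(t,(125,175),(255,255,0),cv2.MARKER_CROSS,30,1);tiles.append(cv2.resize(t,(395,251)))
c=im["pixels"][115:175,270:354,::-1]
cv2.imwrite(f"pics/{sys.argv[1]}.png",np.vstack([np.hstack(tiles),cv2.resize(c,(790,345),interpolation=cv2.INTER_CUBIC)[:, :790]]))
E
python3 e.py e1
```

```text
t 13.4167 pos [0.5194 0.2173 0.1719] psi 153.98 tilt 0.06 F [ 1.1 -0.2  0.1] M [ 0.09 -0.09  0.01] open 0.0851 ff 0.0 q7 0.19
UNITS [0.974 0.006 1.299] turn -0.037
dial_grip [300.7 138.6] 0.58
lock_mark [311.6 144. ] 0.69
shackle_bar [317.7 136.3] 0.58
expect [array([300.8, 138.1]), array([309.6, 145.6]), array([319.4, 138.9])]
red top z [0.04926787 0.06185033 0.06357748]
```

View pics/e1.png

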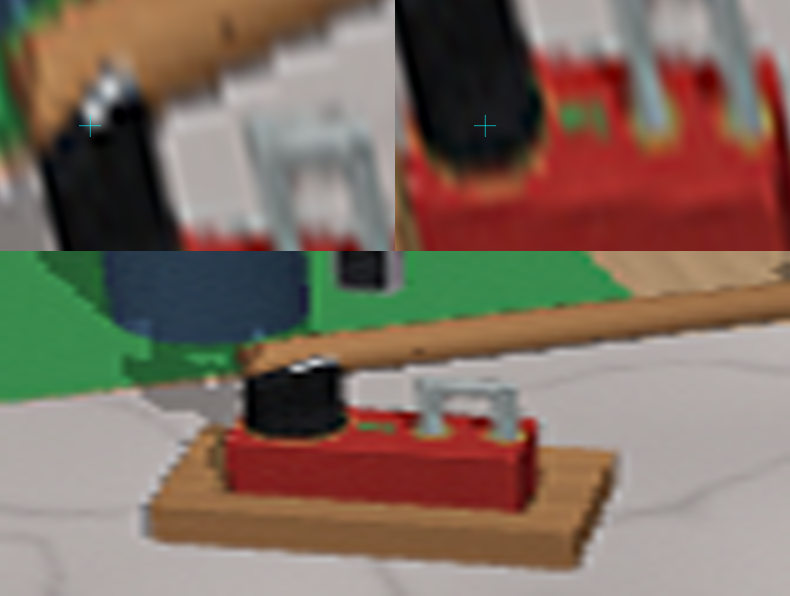

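The lock sits home (its top at z≈0.062) and the white stripe points about 50° counter-clockwise of the mark. Lining up across the grip bar.

Request:
play_rows --pt "0.48 0 0 0 0.3" --pt "0.48 0.01 0 0 0.6" --pt "0 0 0 -1 0.6" --pt "0 0 0 -1 0.6" --pt "0 0 0 -1 0.6" --pt "0 0 0 -1 0.6" --pt "0 0 0 -1 0.6" --pt "0 0 0 -1 0.6" --pt "0 0 0 -1 0.6" --pt "0 0 0 -1 0.6" --grip_force 25

```text
time_s: 14.45
position: [0.4848, 0.2337, 0.1687]
ee_rot: [-0.001, -0.193, 0.981, -0.0]
force: [-0.4, 0.3, -1.3]
opening: 0.0343
finger_force: 0.0
```

```bash
python3 -c "
from h import *
go(.4844,.2346,.073,204)"
```

```text
t 14.45 pos [0.4848 0.2337 0.1687] psi -157.76 tilt 0.15 F [-0.4  0.3 -1.3] M [ 0.   -0.05  0.06] open 0.0343 ff 0.0 q7 0.85
UNITS [-0.006  0.025  2.393] turn -0.293
```

Request:
play_rows --pt "0 0.02 0.3 -0.2 0.6" --pt "0 0 0.4 0 0.6" --pt "0 0 0.4 0 0.6" --pt "0 0 0.4 0 0.6" --pt "0 0 0.3 0 0.6" --pt "0 0 0.25 0 0.6" --pt "0 0 0.15 0 0.6" --pt "0 0 0.1 0 0.6" --pt "0 0 0.05 0 0.6" --pt "0 0 0 0 0.6"

```text
time_s: 15.28
position: [0.4856, 0.2353, 0.0761]
ee_rot: [0.0, -0.2, 0.98, 0.0]
force: [0.4, 0.2, -0.1]
opening: 0.0342
finger_force: 0.0
```

```bash
python3 -c "
from h import *
go(.4844,.2346,.073,204)"; python3 e.py e2 |tail -5
```

```text
t 15.2833 pos [0.4856 0.2353 0.0761] psi -156.88 tilt 0.02 F [ 0.4  0.2 -0.1] M [-0.02 -0.01  0.06] open 0.0342 ff 0.0 q7 0.77
UNITS [ 0.034 -0.004  0.078] turn -0.147
dial_grip [300.  140.3] 0.54
lock_mark [314.  145.4] 0.83
shackle_bar [319.9 137.7] 0.66
expect [array([300.8, 138.1]), array([309.6, 145.6]), array([319.4, 138.9])]
red top z [0.04974984 0.06243979 0.06396087]
```

View pics/e2.png

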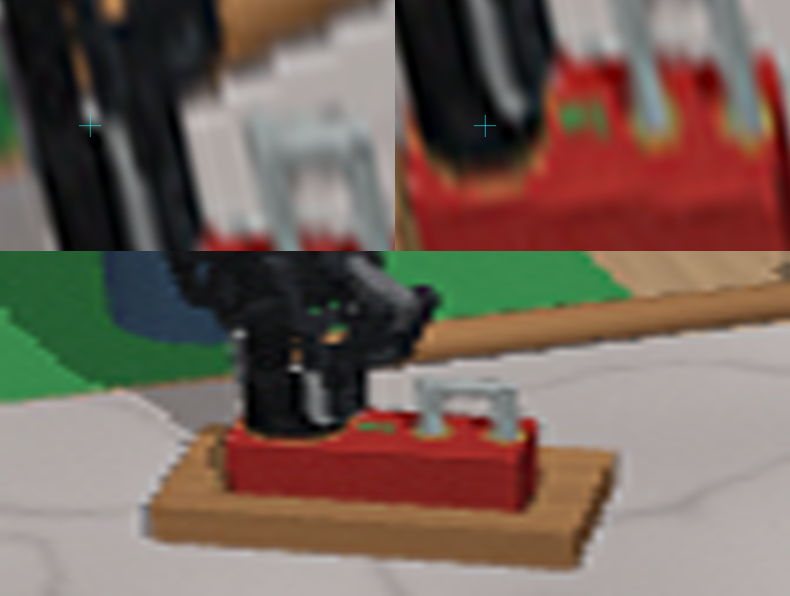

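The fingers straddle the dial bar with nothing touching. Closing on it now.

Request:
play_rows --pt "0.03 0 0.05 -0.1 0.65" --pt "0 0 0 0 0.7" --pt "0 0 0 0 0.75" --pt "0 0 0 0 0.8" --pt "0 0 0 0 0.9" --pt "0 0 0 0 1" --pt "0 0 0 0 1" --pt "0 0 0 0 1" --pt "0 0 0 0 1" --pt "0 0 0 0 1"

```text
time_s: 16.32
position: [0.4843, 0.2349, 0.0742]
ee_rot: [0.0, -0.206, 0.979, 0.0]
force: [-1.8, 2.0, 1.3]
opening: 0.0116
finger_force: 30.3
```

```bash
python3 -c "
from h import *
go(.4844,.2346,.073,154)"
```

```text
t 16.3167 pos [0.4843 0.2349 0.0742] psi -156.27 tilt 0.02 F [-1.8  2.   1.3] M [ 0.26  0.32 -0.03] open 0.0116 ff 30.271234810352325 q7 0.78
UNITS [ 0.    -0.009  0.03 ] turn 8.289
```

Request:
play_rows --pt "0 0 0 0.5 1" --pt "0 0 0 0.7 1" --pt "0 0 0 0.7 1" --pt "0 0 0 0.7 1" --pt "0 0 0 0.7 1" --pt "0 0 0 0.7 1" --pt "0 0 0 0.7 1" --pt "0 0 0 0.7 1" --pt "0 0 0 0.6 1" --pt "0 0 0 0.5 1"

```text
time_s: 17.15
position: [0.4843, 0.2343, 0.0742]
ee_rot: [0.0, 0.134, 0.991, -0.0]
force: [-1.4, -0.5, 1.4]
opening: 0.0113
finger_force: 30.4
```

```bash
python3 -c "
from h import *
go(.4844,.2346,.073,154)"
```

```text
t 17.15 pos [0.4843 0.2343 0.0742] psi 164.55 tilt 0.05 F [-1.4 -0.5  1.4] M [-0.03  0.31  0.06] open 0.0113 ff 30.389281511306763 q7 0.18
UNITS [-0.     0.008  0.03 ] turn 1.758
```

Request:
play_rows --pt "0 0 0 0.3 1" --pt "0 0 0 0.3 1" --pt "0 0 0 0.3 1" --pt "0 0 0 0.3 1" --pt "0 0 0 0.2 1" --pt "0 0 0 0.1 1" --pt "0 0 0 0 1" --pt "0 0 0 0 1" --pt "0 0 0 0 1" --pt "0 0 0 0 1"

```text
time_s: 17.98
position: [0.4843, 0.2343, 0.0742]
ee_rot: [-0.0, 0.21, 0.978, -0.0]
force: [-2.9, -2.2, 4.9]
opening: 0.0112
finger_force: 30.9
```

```bash
python3 -c "
from h import *
go(.4844,.2346,.073,154)
im=imaging.get_image('side');print(mark_of('side','shackle_bar')[:1])
P=cloud(im);s=np.hypot(P[...,0]-.539,P[...,1]-.208)<.022
print(np.sort(P[...,2][s])[-12:].round(4))"; python3 e.py e3|tail -1
```

```text
t 17.9833 pos [0.4843 0.2343 0.0742] psi 155.74 tilt 0.05 F [-2.9 -2.2  4.9] M [-0.51  0.59 -0.04] open 0.0112 ff 30.874606668949127 q7 0.05
UNITS [0.    0.009 0.029] turn 0.289
[{'point': [318.8, 139.7], 'score': 0.51}]
[0.4774 0.4791 0.4796 0.4808 0.481  0.4817 0.485  0.4855 0.4867 0.4887
 0.4916 0.4929]
red top z [0.05019699 0.06171367 0.06339776]
```

View pics/e3.png

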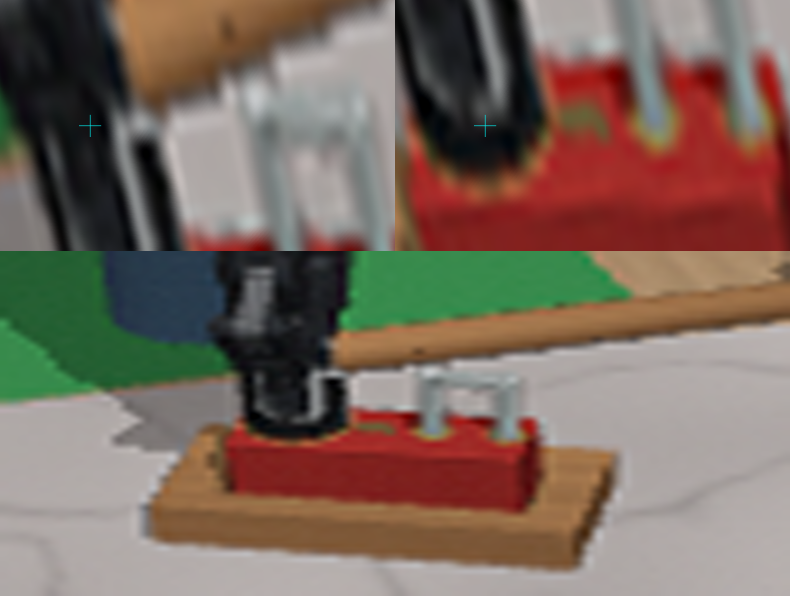

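The shackle bar appears a little higher (crop row ~377 against ~385 before); I'll verify with depth.

```bash
cat > f.py <<'E'
from h import *
im=imaging.get_image('side');P=cloud(im);v,u=np.mgrid[:400,:640]
U=(P[...,0]-.5113)*.9003-(P[...,1]-.2214)*.4352;V=(P[...,0]-.5113)*.4352+(P[...,1]-.2214)*.9003
s=(U>.012)&(U<.05)&(abs(V)<.02)&(P[...,2]>.075)&(P[...,2]<.16)
print(s.sum(),"bar z",np.percentile(P[...,2][s],[50,80,95,100]).round(4),"V",np.median(V[s]).round(4),"U",np.percentile(U[s],[0,100]).round(4))
c=im["pixels"][125:150,312:326].astype(int);hsv=cv2.cvtColor(im["pixels"],cv2.COLOR_RGB2HSV)
print("centre column",[tuple(x) for x in im["pixels"][130:148,319]])
print("pred row of bar top: shut",pix(im,np.array([.5113+.031*.9003,.2214-.031*.4352,.096])).round(1),"free",pix(im,np.array([.5113+.031*.9003,.2214-.031*.4352,.103])).round(1))
E
python3 f.py
```

```text
61 bar z [0.0969 0.1015 0.1032 0.1043] V -0.0023 U [0.0134 0.0466]
centre column [(np.uint8(154), np.uint8(112), np.uint8(71)), (np.uint8(138), np.uint8(98), np.uint8(61)), (np.uint8(117), np.uint8(81), np.uint8(49)), (np.uint8(99), np.uint8(84), np.uint8(76)), (np.uint8(180), np.uint8(174), np.uint8(173)), (np.uint8(175), np.uint8(171), np.uint8(168)), (np.uint8(164), np.uint8(170), np.uint8(169)), (np.uint8(145), np.uint8(151), np.uint8(150)), (np.uint8(134), np.uint8(137), np.uint8(136)), (np.uint8(177), np.uint8(169), np.uint8(167)), (np.uint8(170), np.uint8(165), np.uint8(163)), (np.uint8(167), np.uint8(161), np.uint8(160)), (np.uint8(169), np.uint8(164), np.uint8(161)), (np.uint8(159), np.uint8(134), np.uint8(132)), (np.uint8(158), np.uint8(32), np.uint8(30)), (np.uint8(159), np.uint8(39), np.uint8(36)), (np.uint8(158), np.uint8(39), np.uint8(36)), (np.uint8(159), np.uint8(41), np.uint8(39))]
pred row of bar top: shut [319.3 137.9] free [319.3 136. ]
```

Request:
play_rows --pt "0 0 0 0.1 1" --pt "0 0 0 0.1 1" --pt "0 0 0 0 1" --pt "0 0 0 0 0.6" --pt "0 0 0 0 0.6" --pt "0 0 0 0 0.6" --pt "0 0 0 0 0.6" --pt "0 0 -0.4 0 0.6" --pt "0 0 -0.6 0 0.6" --pt "0 0 -0.5 0 0.6"

```text
time_s: 19.17
position: [0.4841, 0.2349, 0.1347]
ee_rot: [-0.0, 0.22, 0.975, 0.0]
force: [1.8, -0.2, -0.5]
opening: 0.0342
finger_force: 0.0
```

```bash
python3 f.py|head -1; python3 -c "
from h import *
go(.5392,.2079,.08,154)"
```

```text
60 bar z [0.097  0.1015 0.1036 0.1047] V -0.0026 U [0.013  0.0471]
t 19.2167 pos [0.4862 0.2365 0.1385] psi 154.57 tilt 0.3 F [1.4 2.  1.6] M [ 0.05 -0.12  0.01] open 0.0339 ff 0.0 q7 0.1
UNITS [-1.499 -0.082  1.466] turn 0.095
```

Request:
play_rows --pt "-0.3 -0.03 0 0.1 0.6" --pt "-0.4 -0.03 0 0 0.6" --pt "-0.4 0 0 0 0.6" --pt "-0.4 0 0 0 0.6" --pt "0 0 0 0 0.6" --pt "0 0 0.3 0 0.6" --pt "0 0 0.4 0 0.6" --pt "0 0 0.3 0 0.6" --pt "0 0 0 0 0.6" --pt "0 0 0 0 0.6"

```text
time_s: 20.05
position: [0.5355, 0.2063, 0.0924]
ee_rot: [-0.001, 0.225, 0.974, -0.001]
force: [0.6, -0.3, -0.4]
opening: 0.034
finger_force: 0.0
```

```bash
python3 -c "
from h import *
go(.5392,.2079,.08,154)"
```

```text
t 20.05 pos [0.5355 0.2063 0.0924] psi 154.02 tilt 0.19 F [ 0.6 -0.3 -0.4] M [ 0.07 -0.02  0.06] open 0.034 ff 0.0 q7 0.14
UNITS [-0.068  0.077  0.31 ] turn 0.003
```

Request:
play_rows --pt "-0.07 0.08 0.1 0 0.6" --pt "0 0 0.1 0 0.6" --pt "0 0 0.1 0 0.6" --pt "0 0 0 0 0.7" --pt "0 0 0 0 0.8" --pt "0 0 0 0 0.9" --pt "0 0 0 0 1" --pt "0 0 0 0 1" --pt "0 0 0 0 1" --pt "0 0 0 0 1" --grip_force 60

```text
time_s: 20.88
position: [0.5411, 0.2075, 0.0821]
ee_rot: [-0.0, 0.226, 0.974, -0.0]
force: [-1.6, -1.2, 1.3]
opening: 0.0062
finger_force: 59.1
```

```bash
python3 -c "
from h import *
go(.5392,.2079,.08,154)"; python3 e.py e4|tail -1
```

```text
t 20.8833 pos [0.5411 0.2075 0.0821] psi 153.92 tilt 0.04 F [-1.6 -1.2  1.3] M [-0.33  0.22  0.1 ] open 0.0062 ff 59.11210298538208 q7 0.13
UNITS [ 0.046 -0.011  0.054] turn -0.013
red top z [0.04950828 0.06237176 0.06386984]
```

View pics/e4.png

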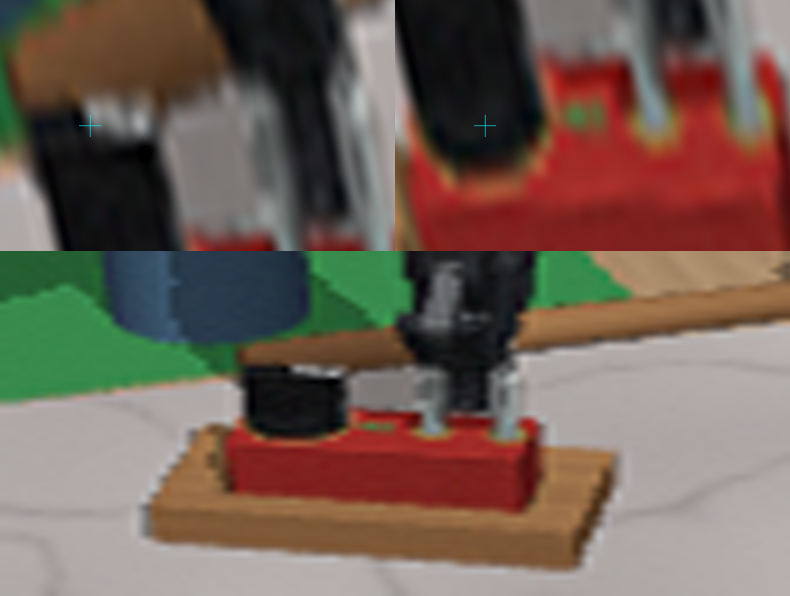

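The fingers hold the shackle between its legs and the stripe now points to the mark. Firming the grip and pulling up.

Request:
play_rows --pt "0 0 0 0 1" --pt "0 0 0 0 1" --pt "0 0 -0.05 0 1" --pt "0 0 -0.05 0 1" --pt "0 0 -0.05 0 1" --pt "0 0 -0.05 0 1" --pt "0 0 -0.05 0 1" --pt "0 0 -0.05 0 1" --pt "0 0 -0.05 0 1" --pt "0 0 0 0 1" --grip_force 110

```text
time_s: 21.92
position: [0.5413, 0.208, 0.0965]
ee_rot: [0.0, 0.226, 0.974, 0.0]
force: [-0.8, -1.3, -1.4]
opening: 0.0059
finger_force: 107.8
```

Request:
play_rows --pt "0 0 -0.05 0 1" --pt "0 0 -0.05 0 1" --pt "0 0 -0.05 0 1" --pt "0 0 -0.05 0 1" --pt "0 0 -0.05 0 1" --pt "0 0 -0.05 0 1" --pt "0 0 -0.05 0 1" --pt "0 0 -0.05 0 1" --pt "0 0 -0.05 0 1" --pt "0 0 0 0 1"

```text
time_s: 22.75
position: [0.5415, 0.208, 0.1146]
ee_rot: [0.0, 0.226, 0.974, 0.0]
force: [0.2, -0.4, -4.8]
opening: 0.0055
finger_force: 107.7
```

```bash
python3 -c "
from h import *
go(.5392,.2079,.25,154)"; python3 d.py 2>/dev/null|head -5
```

```text
t 22.75 pos [0.5415 0.208  0.1146] psi 153.92 tilt 0.04 F [ 0.2 -0.4 -4.8] M [-0.   -0.11  0.05] open 0.0055 ff 107.66394317150116 q7 0.16
UNITS [ 0.048 -0.026 -3.384] turn -0.013
t 22.75 pos [0.5415 0.208  0.1146] psi 153.92 tilt 0.04 F [ 0.2 -0.4 -4.8] M [-0.   -0.11  0.05] open 0.0055 ff 107.66394317150116 q7 0.16
UNITS [ 0.55  -0.031  1.09 ] turn -0.046
red z [0.0301 0.0307 0.0613 0.0818 0.0844]
lock front 313 head -26.06 U ends [312.6 314.4 316.7 416.7 417.1 417.6] mid 365.7 V front 403.8
lock top 13 head -37.6 U ends [357.7 358.3 358.8 409.  409.4 409.8] mid 383.8 V front 407.6
```

Request:
play_rows --pt "0 0 -0.1 0 1" --pt "0 0 -0.2 0 1" --pt "0 0 -0.3 0 1" --pt "0 0 -0.4 0 1" --pt "0 0 -0.5 0 1" --pt "0 0 -0.6 0 1" --pt "0 0 -0.6 0 1" --pt "0 0 -0.6 0 1" --pt "0 0 -0.5 0 1" --pt "0 0 -0.4 0 1"

```text
time_s: 23.63
position: [0.5414, 0.2088, 0.286]
ee_rot: [0.002, 0.225, 0.974, 0.001]
force: [0.5, 0.2, -6.1]
opening: 0.0054
finger_force: 107.8
```

Request:
play_rows --pt "0 0 -0.3 0 1" --pt "0 0 -0.1 0 1" --pt "0 0 0 0 1" --pt "0 0 0 0 1" --pt "0 0 0 0 1" --pt "0 0 0 0 1" --pt "0 0 0 0 1" --pt "0 0 0 0 1" --pt "0 0 0 0 1" --pt "0 0 0 0 1"

```text
time_s: 24.47
position: [0.5411, 0.2079, 0.2979]
ee_rot: [-0.0, 0.226, 0.974, 0.0]
force: [-0.1, -1.4, -6.5]
opening: 0.0053
finger_force: 107.8
```

```bash
python3 - <<'E'
from h import *
go(.5392,.2079,.3,154)
im=imaging.get_image("side");P=cloud(im)
hsv=cv2.cvtColor(im["pixels"],cv2.COLOR_RGB2HSV).astype(int)
s=(np.hypot(P[...,0]-.515,P[...,1]-.22)<.1)&(P[...,2]>.1)&((hsv[...,0]<6)|(hsv[...,0]>172))&(hsv[...,1]>140)
q=P[s];U=(q[:,0]-.5113)*.9003-(q[:,1]-.2214)*.4352
print("red z",np.percentile(q[:,2],[1,50,99]).round(4))
for a,b in((-.05,-.03),(-.03,-.01),(.01,.03),(.03,.05)): 
    k=(U>a)&(U<b);print(a,np.percentile(q[k,2],[2,98]).round(4))
r=np.median(np.argwhere(s),0).astype(int)
c=im["pixels"][r[0]-40:r[0]+40,r[1]-50:r[1]+50,::-1];cv2.imwrite("pics/end.png",cv2.resize(c,(750,600),interpolation=cv2.INTER_CUBIC))
E
```

```text
t 24.4667 pos [0.5411 0.2079 0.2979] psi 153.93 tilt 0.02 F [-0.1 -1.4 -6.5] M [-0.05 -0.12 -0.  ] open 0.0053 ff 107.76785910129547 q7 0.31
UNITS [ 0.043 -0.022 -0.052] turn -0.011
red z [0.2093 0.2406 0.2634]
-0.05 [0.2094 0.2601]
-0.03 [0.2095 0.2622]
0.01 [0.2115 0.2629]
0.03 [0.2109 0.2647]
```

View pics/end.png

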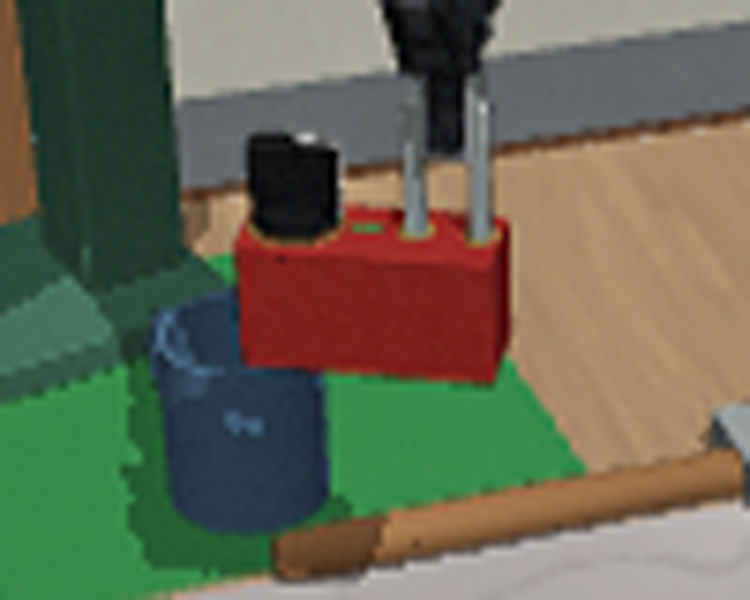

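The lock hangs level from its fully drawn shackle with its underside about 20 cm above the bench. Handing in.

```bash
python3 -c "
from bench import ticket
print(ticket.hand_in())"
```

```text
the job is handed in; nothing more can be done
None
```

I handed the job in at about 24.5 s. The lock was plugged home, its dial turned to the mark and its shackle pulled open; it now hangs nearly upright (about 2° tilt), about 20 cm above the bench.

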